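# Load the antenna panel and hold the sprung contact arm closed

### The job

Lay the loose square antenna panel flat in the square pocket of the test station, metal module facing up, and let go of it. Then push the station's sprung contact arm back past its ratchet click and hold it compressed there: it springs back when released, so finish while still holding it. Leave the round panel, the screwdriver, the ruler and the screw box where they are.

Things in the scene. Friction and masses are not known exactly. Their poses are not given: they have to be found in the camera images.
- square_panel_center (a point): centre, half-way up, of the loose square panel: a beige board 70 x 70 x 6 mm (sides along the point's x, y), with a steel module box 26 x 26 x 24 mm tall in the middle of its upper face (sides along x, y) to grip it by. 30 mm tall in all, 0.08 to 0.17 kg: underside 15 mm below this point, board's upper face 9 mm below, module's top 15 mm above. Lies flat, z up, any yaw.
- round_panel_center (a point): centre, half-way up, of the round panel, a bystander: beige disc 70 mm across, 6 mm thick, with the same steel module box; heights as for the square panel. The two panels may lie in either of two places.
- station: the test station, fixed to the bench: grey steel base plate 200 (x) x 240 (y) x 8 mm, origin at the centre of its underside, on the bench, z up. It carries the two nest blocks on its right half (negative y) and the contact arm on its left half (positive y).
- square_nest: fixed green block 94 x 94 x 8 mm on the base plate with a square through pocket 74 x 74 mm, chamfered at the mouth. Origin: pocket's centre, on its floor (the base plate's top, 8 mm above the bench); sides along x, y; z up; mouth 8 mm above the origin. A seated panel's underside lies on that floor. Square and round nest may be either way round: one is nearer the robot.
- round_nest: fixed green printed block of the same size beside the square nest, with a round pocket 74 mm across; origin as for the square nest. Not needed.
- contact_arm (a joint): angle (rad) of the sprung arm: a green bar 16 mm wide, 12 to 28 mm above the bench, swinging level about an upright pivot, with an upright steel post at its end. 0 = rest; grows as the post is pushed to the station's +x (clockwise from above). Click at 0.38, hard stop 0.60; past the click: beyond 0.45. It always springs back to 0. Push at the post: 4 N to start, at most 10 N.
- idler_post (a point): centre of the arm's upright steel post, 42 mm above the bench; 22 mm across, from 12 to 62 mm above the bench, 90 mm from the pivot. Its robot side (-x) and its top are clear. In the station's frame it lies 27 mm in -x and 86 mm in +y of the pivot at rest, 27 mm in +x and 86 mm in +y at the stop.
- pivot_point (a point): point on the upright pivot axis of the contact arm, 42 mm above the bench (fixed to the station, axes as the station's)
- screwdriver: bystander: loose screwdriver, 200 mm long, amber handle, lying on the bench to the left, nearer the robot than the screw box
- ruler: bystander: loose white scale, 26 x 300 x 5 mm, lying beyond the station
- screw_box: bystander: open grey box of cap screws, 120 x 180 x 40 mm, standing to the left of the station
Mind the look-alikes: they are no part of the job. What is shaped like the part that bears square_panel_center but turquoise or yellow is not meant.

How it is judged:
By the outcome, as a careful person would: the job done as asked, in the order asked, and still so for the second after the job is handed in, while the arm keeps its last pose, push and grip.
It also fails if it takes over 48 s, if anything falls off the work surface, if the arm or the gripper's body presses on something with over 40 N, if the wrist force passes 120 N, or if a joint passes its speed limit or range.

### The arm

A 7-joint arm with a two-finger parallel gripper is mounted at the origin on the work surface. World frame = base frame: x ahead of the robot, y to its left, z up, the work surface at z = 0. Lengths are in m, angles in rad, forces in N, time in s.
With the tool pointing down it reaches from about 0.4 to 0.9 m from the base axis. Payload 5.5 kg.
Tool frame: the origin (TCP) lies midway between the tips of the shut fingers; the grasp point (between the pads) lies 19 mm behind it; z points along the fingers, y is the direction in which the jaws open and shut (so a half turn about z gives the same grasp; the last joint's range is limited). The gripper opens to 92 mm and grips with 3 to 60 N. Pads are 19 mm wide; open, the fingers measure 130 mm over their backs; the gripper's body (75 mm by 190 mm) begins 47 mm behind the grasp point.
Start: joints at [-1.052, 0.501, -0.427, 1.55, 0.221, 1.138, -0.21], TCP at [0.164, 0.629, 0.195] pointing down, gripper open.
Joint ranges: [-2.88, 2.88], [-0.31, 2.03], [-1.54, 1.56], [0.2, 2.42], [-1.41, 4.55], [0.19, 2.02], [-2.57, 2.57]. Speed limits (rad/s): [2.57, 2.57, 3.14, 3.14, 3.14, 3.14, 3.14].

### API

Orientations are given as a 3x3 rotation matrix whose columns are the frame's x, y, z axes.
In Python, from workcell import sensors, eyes, robot, models gives the robot as it stands.
- The arm moves only by the tool send_rows, never from a script. Its argument "plan" is a list of rows, each an object of numbers: "rx", "ry", "rz": the turn, a rotation vector about the tool's x, y, z in degrees; "x", "y", "z": the shift along the tool's x, y, z in m; "jaw": the opening, from 0 (shut) to 1 (fully open). In form: [{"rx": .., "ry": .., "rz": .., "x": .., "y": .., "z": .., "jaw": ..}, ...]. A call has 1 to 12 rows; each row is the pose to reach, as a shift and turn from the pose measured when the call began, along the tool's axes at that moment; what a row does not reach only later rows make up. A row lasts 1/12 s, in which the tool goes at most 41.7 mm and 7.16 degrees, less where a joint would pass 70% of its speed; a pose out of reach is approached as far as the arm can. A call with a gripper value outside its range is refused whole. The fingers move at their own pace and stop on an object; the grip force is fixed at half the most. Time passes only in rows, so rows that repeat a pose let the fingers close. It gives the time, the measured TCP pose, the force and the opening at its end, in the units of the state.
- sensors.sense(): the state, without advancing time (a new reading comes with each control period).
- eyes.grab_frame(name): name is "scene" or "top" or "wrist"; returns a dict with "pixels" (420x560x3 uint8, red, green, blue), "depth" (420x560 float32, m along the optical axis (not along the pixel's ray), 0 where there is no reading), "K" (3x3 intrinsics, pixels), "R" (3x3) and "t" (3): a world point X has camera coordinates R X + t; the wrist camera has in their place "tool_from_camera" (4x4, takes a point from camera to tool coordinates, whose origin is the TCP and whose axes are the flange's). Camera axes: x right, y down, z forward; pixel columns grow to the right and rows downward; lengths in m; the calibration is good to about 2 mm. A picture is of the moment at which its call begins: read the wrist's pose just before it.
- robot.hand_in(): hands the job in, once; it reports no verdict.
Trained networks look in a picture, given as the dict that the camera call returned (one of the last four; its "shot" number tells which), for a name from the list of things; names that differ only in an ending like _2 or _b are one class to them, and where a whole thing is asked for, a point or a joint stands for the part that bears it (a point fixed in the world has none). Each returns a list of dicts, best first, with "score" (0 to 1); they miss things now and then, are a little off and sometimes report something else, mostly with a low value. They report only what shows in the picture. A call takes as long as a camera call. They do not tell look-alikes from the thing itself.
- models.regions_of(picture, query): "region" (420x560 bool, what is visible of it) and "location" ([row, column] in pixels, amid what is visible of it).
- models.landmark_of(picture, query): "location" ([row, column] in pixels: a listed point, or the origin of a listed thing).
The state is a dict: "time": time; "joint_positions": joint angles; "qvel": joint speeds; "tau": joint torques, N m; "eef_pos": TCP position; "tool_rot": TCP orientation; "force": force on the tool from outside, world axes, zero at the start; "moment": the same for the moment, N m; "gripper_width": finger opening in m.
Only numpy, scipy, OpenCV 4.12 (cv2) and the standard library are available. Lean on these libraries where they do the work, as an engineer would, in place of code of your own. Each camera call takes 0.05 s, during which the arm holds its last target. There are 200 camera calls.

## Working session

There is one attempt and no reset: what is moved stays moved. The work goes in short steps, Python scripts to look and compute and a tool call to move; the robot and the scene stay as the last step left them, time stands still between calls to the robot, and variables do not carry over. Pictures are saved under pics/ and viewed, about 8 in all and at most 12, crops included, and the job is handed in when it is done.

Besides the shell and the picture viewer there is one more tool, called after "Request:" by a JSON object that holds its "fn" and its "kwargs", one argument or row to a line. send_rows: Moves the arm, as the interface text tells. Its arguments: {"type":"object","properties":{"plan":{"type":"array","items":{"type":"object","properties":{"rx":{"type":"number"},"ry":{"type":"number"},"rz":{"type":"number"},"x":{"type":"number"},"y":{"type":"number"},"z":{"type":"number"},"jaw":{"type":"number"}}}}},"required":["plan"]}

```bash
ls; mkdir -p pics
cat > h.py <<'E'
import numpy as np, cv2
from workcell import sensors, eyes, robot, models
def grab(n):
    s=sensors.sense(); p=eyes.grab_frame(n)
    if n=='wrist':
        T=np.array(p['tool_from_camera']); Rt=np.array(s['tool_rot']); 
        p['Rc']=Rt@T[:3,:3]; p['tc']=Rt@T[:3,3]+np.array(s['eef_pos'])
    else:
        R=np.array(p['R']); p['Rc']=R.T; p['tc']=-R.T@np.array(p['t'])
    return p
def ray(p,rc,z):
    "world point on plane z through pixel (row,col)"
    d=p['Rc']@np.linalg.solve(np.array(p['K']),[rc[1],rc[0],1.]); return p['tc']+d*(z-p['tc'][2])/d[2]
def cloud(p):
    h,w=p['depth'].shape; v,u=np.mgrid[:h,:w]; 
    c=np.stack([u,v,np.ones_like(u)],-1)@np.linalg.inv(np.array(p['K'])).T*p['depth'][...,None]
    return c@p['Rc'].T+p['tc']
def save(p,n): cv2.imwrite('pics/'+n,p['pixels'][...,::-1])
E
python3 - <<'E'
from h import *
np.set_printoptions(precision=4,suppress=True)
s=sensors.sense(); print(s['time'],s['eef_pos'],s['tool_rot'],s['gripper_width'],s['force'])
Z=dict(square_panel_center=.015,round_panel_center=.015,square_nest=.008,round_nest=.008,station=0,idler_post=.042,pivot_point=.042)
ims=[]
for n in('top','scene'):
    p=grab(n); ims.append(p['pixels']); print(n,p['tc'])
    for q,z in Z.items():
        for d in models.landmark_of(p,q)[:4]: print(q,round(d['score'],2),np.round(d['location'],1),ray(p,d['location'],z))
    save(p,n+'.png')
E
```

```text
pics
0.0 [0.1643 0.6281 0.1939] [[-0.9675  0.253  -0.0005]
 [ 0.253   0.9675 -0.0019]
 [ 0.0001 -0.0019 -1.    ]] 0.09185542707651465 [0.0773 0.0352 0.7998]
top [0.3529 0.0507 1.1339]
square_panel_center 0.87 [189.5 356.4] [ 0.6196 -0.2004  0.015 ]
square_panel_center 0.84 [192.  409.6] [ 0.5956 -0.3502  0.015 ]
square_panel_center 0.81 [243.6 420.5] [ 0.4466 -0.354   0.015 ]
round_panel_center 0.95 [253.2 365.6] [ 0.4371 -0.1983  0.015 ]
round_panel_center 0.26 [204.6 143.8] [0.6423 0.4043 0.015 ]
square_nest 0.82 [236.1 265.1] [0.5161 0.0726 0.008 ]
round_nest 0.59 [196. 275.] [0.628  0.0326 0.008 ]
station 0.9 [217.1 246.4] [0.5774 0.1201 0.    ]
idler_post 0.65 [214.7 207.2] [0.5877 0.224  0.042 ]
pivot_point 0.76 [210.4 242.5] [0.589  0.1265 0.042 ]
scene [0.9862 0.4152 0.9082]
square_panel_center 0.94 [167. 220.] [ 0.6101 -0.1928  0.015 ]
square_panel_center 0.8 [109.5 224.4] [ 0.4521 -0.3507  0.015 ]
square_panel_center 0.73 [242.6 422. ] [0.4247 0.3451 0.015 ]
square_panel_center 0.72 [135.4 190.1] [ 0.5925 -0.3448  0.015 ]
round_panel_center 0.54 [133.9 257. ] [ 0.4534 -0.2058  0.015 ]
round_panel_center 0.51 [240.5 190.5] [ 0.8128 -0.0738  0.015 ]
square_nest 0.61 [204.3 308.5] [0.5295 0.0651 0.008 ]
square_nest 0.51 [240.3 422.8] [0.4135 0.3425 0.008 ]
station 0.84 [232.  311.6] [ 0.5825  0.1233 -0.    ]
idler_post 0.72 [254.9 342.7] [0.5968 0.2301 0.042 ]
pivot_point 0.75 [227.8 313.8] [0.5887 0.133  0.042 ]
```

View pics/top.png

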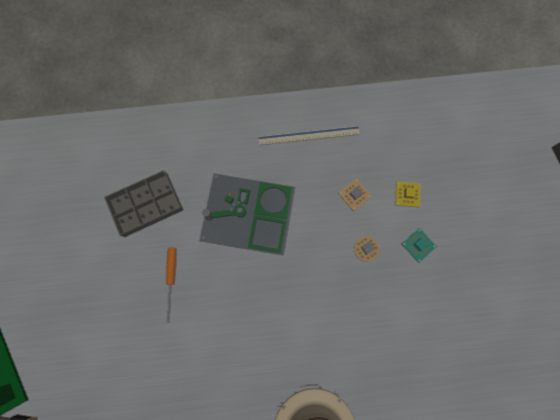

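View pics/scene.png

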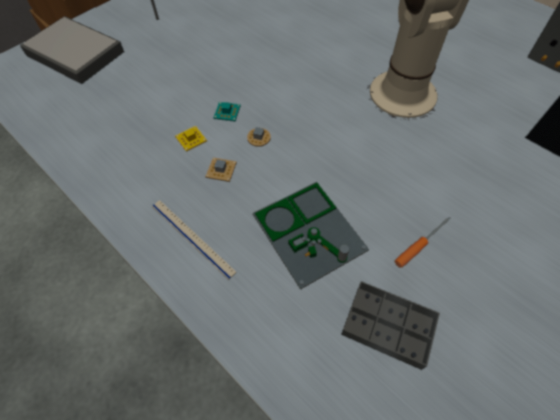

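Run:
```python
from h import *
np.set_printoptions(precision=4,suppress=True)
p=grab('wrist'); print(p['tool_from_camera'],p['K'])
p=grab('top'); img=cv2.resize(p['pixels'][150:300,190:450],None,fx=3,fy=3,interpolation=cv2.INTER_CUBIC); cv2.imwrite('pics/topc.png',img[...,::-1])
C=cloud(p)
for q in('square_panel_center','station','square_nest'):
    for d in models.regions_of(p,q)[:2]:
        r=d['region']; P=C[r]; print(q,round(d['score'],2),d['location'],np.median(P,0),np.percentile(P[:,2],[5,95]))
        v,u=np.nonzero(r); b=cv2.minAreaRect(P[:,:2].astype(np.float32)); print(b)
```

```text
[[ 0.0013 -0.9525 -0.3045  0.0819]
 [ 1.      0.0011  0.0009 -0.0002]
 [-0.0005 -0.3045  0.9525 -0.1891]
 [ 0.      0.      0.      1.    ]] [[317.5751   0.     275.4808]
 [  0.     317.5751 211.3716]
 [  0.       0.       1.    ]]
square_panel_center 0.81 [246.0, 419.2] [ 0.4435 -0.3497  0.007 ] [0.003  0.0309]
((0.38666799664497375, -0.17724795639514923), (0.08109353482723236, 0.45370522141456604), 18.56238555908203)
square_panel_center 0.57 [194.2, 354.2] [ 0.6052 -0.194   0.0067] [0.0026 0.0317]
((0.507251501083374, -0.07526499032974243), (0.07417163252830505, 0.391520231962204), 40.054542541503906)
station 0.57 [216.9, 234.0] [0.5853 0.1383 0.0084] [0.0046 0.0284]
((0.5352600812911987, 0.12982717156410217), (0.24738869071006775, 0.3112427592277527), 74.97317504882812)
station 0.48 [211.0, 227.2] [0.591  0.1738 0.0261] [0.0104 0.0625]
((0.5957126021385193, 0.18187215924263), (0.04392268881201744, 0.12586534023284912), 3.785252332687378)
square_nest 0.66 [220.1, 264.8] [0.5253 0.0649 0.0156] [0.0078 0.0194]
((0.4676256775856018, 0.07844977080821991), (0.09952619671821594, 0.2140783965587616), 78.65730285644531)
```

View pics/topc.png

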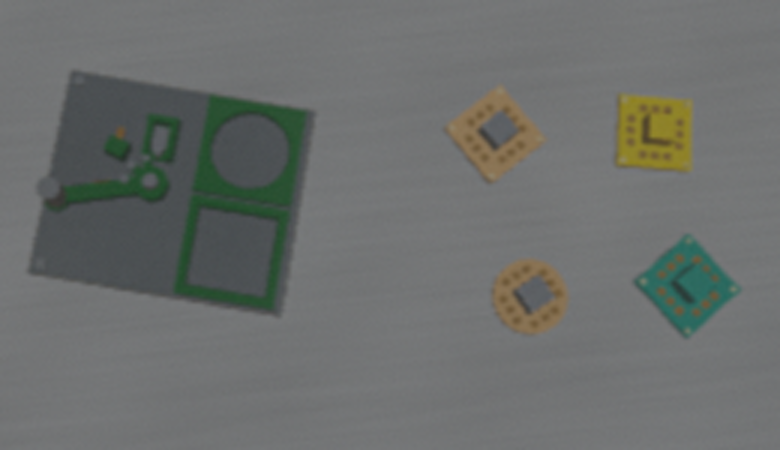

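Candidates in the top image, by (row, col):
- beige square at (194, 355): chosen
- yellow look-alike at (194, 408)
- turquoise look-alike at (244, 419)
- round beige panel at (248, 367)

The close crop confirms the beige square with a steel module. The square nest is the one nearer the robot, and the station yaw is about -10°. I'm moving above the panel now.

Request:
{"fn": "send_rows", "kwargs": {
  "plan": [
    {"x": -0.02, "y": -0.02, "z": -0.005, "jaw": 0.7},
    {"x": -0.046, "y": -0.05, "z": -0.01, "jaw": 0.7},
    {"x": -0.074, "y": -0.08, "z": -0.015, "jaw": 0.7},
    {"x": -0.102, "y": -0.11, "z": -0.02, "jaw": 0.7},
    {"x": -0.13, "y": -0.14, "z": -0.025, "jaw": 0.7},
    {"x": -0.158, "y": -0.17, "z": -0.03, "jaw": 0.7},
    {"x": -0.186, "y": -0.2, "z": -0.035, "jaw": 0.7},
    {"x": -0.214, "y": -0.23, "z": -0.04, "jaw": 0.7},
    {"x": -0.242, "y": -0.26, "z": -0.045, "jaw": 0.7},
    {"x": -0.27, "y": -0.29, "z": -0.05, "jaw": 0.7},
    {"x": -0.298, "y": -0.32, "z": -0.055, "jaw": 0.7},
    {"x": -0.326, "y": -0.35, "z": -0.056, "jaw": 0.7}
  ]
}}

```text
validation failed for argument at $.pl...
```

Request:
{"fn": "send_rows", "kwargs": {
  "plan": [
    {"rx": 0, "ry": 0, "rz": 0, "x": -0.02, "y": -0.02, "z": -0.005, "jaw": 0.7},
    {"rx": 0, "ry": 0, "rz": 0, "x": -0.046, "y": -0.05, "z": -0.01, "jaw": 0.7},
    {"rx": 0, "ry": 0, "rz": 0, "x": -0.074, "y": -0.08, "z": -0.015, "jaw": 0.7},
    {"rx": 0, "ry": 0, "rz": 0, "x": -0.102, "y": -0.11, "z": -0.02, "jaw": 0.7},
    {"rx": 0, "ry": 0, "rz": 0, "x": -0.13, "y": -0.14, "z": -0.025, "jaw": 0.7},
    {"rx": 0, "ry": 0, "rz": 0, "x": -0.158, "y": -0.17, "z": -0.03, "jaw": 0.7},
    {"rx": 0, "ry": 0, "rz": 0, "x": -0.186, "y": -0.2, "z": -0.035, "jaw": 0.7},
    {"rx": 0, "ry": 0, "rz": 0, "x": -0.214, "y": -0.23, "z": -0.04, "jaw": 0.7},
    {"rx": 0, "ry": 0, "rz": 0, "x": -0.242, "y": -0.26, "z": -0.045, "jaw": 0.7},
    {"rx": 0, "ry": 0, "rz": 0, "x": -0.27, "y": -0.29, "z": -0.05, "jaw": 0.7},
    {"rx": 0, "ry": 0, "rz": 0, "x": -0.298, "y": -0.32, "z": -0.055, "jaw": 0.7},
    {"rx": 0, "ry": 0, "rz": 0, "x": -0.326, "y": -0.35, "z": -0.056, "jaw": 0.7}
  ]
}}

```text
time: 2.05
eef_pos: [0.3924, 0.2063, 0.2523]
tool_rot: [[-0.968, 0.253, 0.002], [0.253, 0.968, 0.001], [-0.002, 0.002, -1.0]]
force: [1.2, -0.2, -0.9]
gripper_width: 0.0642
```

```bash
cat > st.py <<'E'
from h import *
np.set_printoptions(precision=4,suppress=True)
def look(name,qs):
    p=grab('wrist'); save(p,name+'.png'); np.savez('pics/'+name,**{k:np.array(v) for k,v in p.items()})
    for q,z in qs.items():
        for d in models.landmark_of(p,q)[:2]: print(q,round(d['score'],2),np.round(d['location'],1),ray(p,d['location'],z))
    return p
E
python3 - <<'E'
from st import *
p=look('w1',dict(square_nest=.008,station=0,idler_post=.042,pivot_point=.042))
E
```

```text
station 0.83 [301.  247.4] [0.5852 0.1102 0.    ]
idler_post 0.76 [303.7 322.5] [0.5913 0.2259 0.042 ]
pivot_point 0.58 [321.5 263.2] [0.599  0.1342 0.042 ]
```

View pics/w1.png

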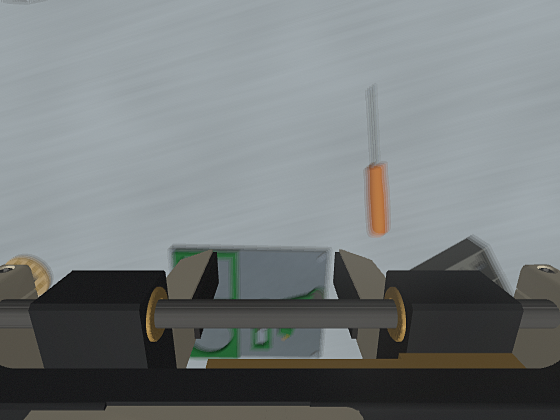

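Request:
{"fn": "send_rows", "kwargs": {
  "plan": [
    {"rx": 0, "ry": 0, "rz": 2, "x": -0.02, "y": -0.02, "z": 0, "jaw": 0.7},
    {"rx": 0, "ry": 0, "rz": 5, "x": -0.046, "y": -0.05, "z": 0, "jaw": 0.7},
    {"rx": 0, "ry": 0, "rz": 8, "x": -0.074, "y": -0.08, "z": 0, "jaw": 0.7},
    {"rx": 0, "ry": 0, "rz": 11, "x": -0.102, "y": -0.11, "z": 0, "jaw": 0.7},
    {"rx": 0, "ry": 0, "rz": 14, "x": -0.13, "y": -0.14, "z": 0, "jaw": 0.7},
    {"rx": 0, "ry": 0, "rz": 17, "x": -0.158, "y": -0.17, "z": 0, "jaw": 0.7},
    {"rx": 0, "ry": 0, "rz": 20, "x": -0.186, "y": -0.2, "z": 0, "jaw": 0.7},
    {"rx": 0, "ry": 0, "rz": 23, "x": -0.214, "y": -0.23, "z": 0, "jaw": 0.7},
    {"rx": 0, "ry": 0, "rz": 26, "x": -0.242, "y": -0.26, "z": 0, "jaw": 0.7},
    {"rx": 0, "ry": 0, "rz": 28, "x": -0.27, "y": -0.29, "z": 0, "jaw": 0.7},
    {"rx": 0, "ry": 0, "rz": 30, "x": -0.295, "y": -0.32, "z": 0, "jaw": 0.7},
    {"rx": 0, "ry": 0, "rz": 30, "x": -0.309, "y": -0.334, "z": 0, "jaw": 0.7}
  ]
}}

```text
time: 3.3
eef_pos: [0.6067, -0.1965, 0.2501]
tool_rot: [[-0.709, 0.705, -0.0], [0.705, 0.709, -0.001], [-0.001, -0.001, -1.0]]
force: [-1.0, -0.3, 0.1]
gripper_width: 0.064
```

Run:
```python
from st import *
p=look('w2',dict(square_panel_center=.015))
C=cloud(p); s=sensors.sense(); print(s['eef_pos'],s['tool_rot'],s['force'])
for d in models.regions_of(p,'square_panel_center')[:3]:
    r=d['region']; P=C[r]; z=P[:,2]
    for a,b in((.002,.012),(.024,.036)):
        Q=P[(z>a)&(z<b)]
        if len(Q)>20: print(d['score'],len(Q),Q.mean(0),cv2.minAreaRect(Q[:,:2].astype(np.float32)))
```

```text
square_panel_center 0.7 [237.5 197.2] [ 0.5938 -0.3421  0.015 ]
square_panel_center 0.67 [167.9 110.4] [ 0.4453 -0.3485  0.015 ]
[ 0.6065 -0.1958  0.2496] [[-0.7093  0.7049 -0.0008]
 [ 0.7049  0.7093 -0.001 ]
 [-0.0001 -0.0012 -1.    ]] [ 0.4774 -0.3619 -0.061 ]
0.88 2122 [ 0.6085 -0.1935  0.0054] ((0.6099381446838379, -0.19468212127685547), (0.07015428692102432, 0.0703810527920723), 31.347087860107422)
0.88 396 [ 0.6095 -0.1943  0.0292] ((0.6099035143852234, -0.19469910860061646), (0.02597258985042572, 0.02644343115389347), 31.09056854248047)
0.78 2063 [ 0.4471 -0.3479  0.0054] ((0.4463912844657898, -0.35169389843940735), (0.07132676988840103, 0.07040349394083023), 33.909908294677734)
0.78 430 [ 0.447  -0.3503  0.0289] ((0.44677871465682983, -0.35120245814323425), (0.02566519007086754, 0.026407083496451378), 33.486305236816406)
0.75 1452 [ 0.5892 -0.339   0.0053] ((0.5947120785713196, -0.3466692268848419), (0.07102283835411072, 0.07015642523765564), 78.95935821533203)
0.75 343 [ 0.5943 -0.3455  0.029 ] ((0.5947092175483704, -0.34650346636772156), (0.026849891990423203, 0.026286516338586807), 78.07784271240234)
```

View pics/w2.png

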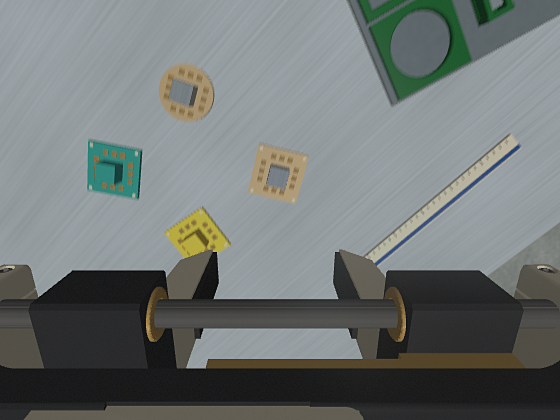

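The beige panel sits at image (175, 278), which is world (0.610, -0.195) with yaw 31°. Its board measures 70 mm and its module 26 mm with top at z≈29 mm, so it's the right part. The yellow one is at (235, 198), turquoise at (170, 115) and round at (92, 187). Descending now.

Request:
{"fn": "send_rows", "kwargs": {
  "plan": [
    {"rx": 0, "ry": 0, "rz": 4, "x": -0.001, "y": 0.002, "z": 0.02, "jaw": 0.7},
    {"rx": 0, "ry": 0, "rz": 9, "x": -0.002, "y": 0.003, "z": 0.055, "jaw": 0.7},
    {"rx": 0, "ry": 0, "rz": 13, "x": -0.002, "y": 0.003, "z": 0.09, "jaw": 0.7},
    {"rx": 0, "ry": 0, "rz": 14, "x": -0.002, "y": 0.003, "z": 0.125, "jaw": 0.7},
    {"rx": 0, "ry": 0, "rz": 14, "x": -0.002, "y": 0.003, "z": 0.16, "jaw": 0.7},
    {"rx": 0, "ry": 0, "rz": 14, "x": -0.002, "y": 0.003, "z": 0.19, "jaw": 0.7},
    {"rx": 0, "ry": 0, "rz": 14, "x": -0.002, "y": 0.003, "z": 0.21, "jaw": 0.7},
    {"rx": 0, "ry": 0, "rz": 14, "x": -0.002, "y": 0.003, "z": 0.225, "jaw": 0.7},
    {"rx": 0, "ry": 0, "rz": 14, "x": -0.002, "y": 0.003, "z": 0.234, "jaw": 0.7},
    {"rx": 0, "ry": 0, "rz": 14, "x": -0.002, "y": 0.003, "z": 0.238, "jaw": 0.7},
    {"rx": 0, "ry": 0, "rz": 14, "x": -0.002, "y": 0.003, "z": 0.238, "jaw": 0.6}
  ]
}}

```text
time: 4.37
eef_pos: [0.6091, -0.1894, 0.0111]
tool_rot: [[-0.522, 0.853, -0.002], [0.853, 0.522, 0.003], [0.003, -0.001, -1.0]]
force: [0.1, 0.7, 0.3]
gripper_width: 0.0612
```

Run:
```python
from st import *
s=sensors.sense(); print(s['time'],s['eef_pos'],s['qvel']); p=grab('wrist'); s=sensors.sense(); print(s['time'],s['eef_pos'],s['force'])
save(p,'w3.png'); R=np.array(s['tool_rot'])
print(R.T@(np.array([.610,-.1947,.011])-s['eef_pos']))
C=cloud(p)
for d in models.regions_of(p,'square_panel_center')[:2]:
    P=C[d['region']]; z=P[:,2]; print(d['score'],d['location'])
    for a,b in((.002,.012),(.024,.036)):
        Q=P[(z>a)&(z<b)]
        if len(Q)>20: print(len(Q),Q.mean(0),cv2.minAreaRect(Q[:,:2].astype(np.float32)))
```

```text
4.3667 [ 0.6091 -0.1894  0.0111] [ 0.0075 -0.0248  0.0139 -0.0196  0.0035  0.0127  0.0009]
4.4167 [ 0.6097 -0.1903  0.0121] [-0.5383  0.4773  0.2428]
[-0.0039 -0.0021  0.0011]
0.58 [241.7, 268.3]
7938 [ 0.6072 -0.1904  0.0054] ((0.6099326610565186, -0.19474080204963684), (0.07006829977035522, 0.07043161243200302), 31.48163414001465)
1837 [ 0.6093 -0.1937  0.029 ] ((0.6099286675453186, -0.1949099898338318), (0.02583330310881138, 0.027244944125413895), 32.1452751159668)
0.33 [19.5, 487.8]
1186 [ 0.6401 -0.0192  0.0065] ((0.6465317606925964, -0.016200672835111618), (0.044001106172800064, 0.020494693890213966), 30.60190200805664)
```

View pics/w3.png

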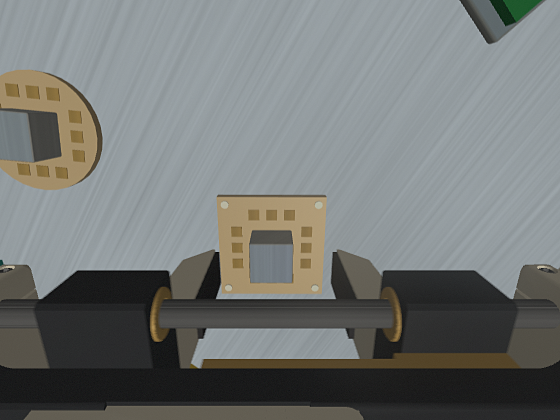

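The picture shows the beige panel at (245, 272) squarely between the fingers. It's off by 4 mm in tool x and 2 mm in y, so I'll correct that and close.

Request:
{"fn": "send_rows", "kwargs": {
  "plan": [
    {"rx": 0, "ry": 0, "rz": 0, "x": -0.004, "y": -0.002, "z": 0.001, "jaw": 0.6},
    {"rx": 0, "ry": 0, "rz": 0, "x": -0.004, "y": -0.002, "z": 0.001, "jaw": 0.6},
    {"rx": 0, "ry": 0, "rz": 0, "x": -0.004, "y": -0.002, "z": 0.001, "jaw": 0.4},
    {"rx": 0, "ry": 0, "rz": 0, "x": -0.004, "y": -0.002, "z": 0.001, "jaw": 0.3},
    {"rx": 0, "ry": 0, "rz": 0, "x": -0.004, "y": -0.002, "z": 0.001, "jaw": 0.1},
    {"rx": 0, "ry": 0, "rz": 0, "x": -0.004, "y": -0.002, "z": 0.001, "jaw": 0.1},
    {"rx": 0, "ry": 0, "rz": 0, "x": -0.004, "y": -0.002, "z": 0.001, "jaw": 0.1},
    {"rx": 0, "ry": 0, "rz": 0, "x": -0.004, "y": -0.002, "z": -0.019, "jaw": 0.1},
    {"rx": 0, "ry": 0, "rz": 0, "x": -0.004, "y": -0.002, "z": -0.05, "jaw": 0.1},
    {"rx": 0, "ry": 0, "rz": 0, "x": -0.004, "y": -0.002, "z": -0.08, "jaw": 0.1},
    {"rx": 0, "ry": 0, "rz": 0, "x": -0.004, "y": -0.002, "z": -0.1, "jaw": 0.1},
    {"rx": 0, "ry": 0, "rz": 0, "x": -0.004, "y": -0.002, "z": -0.1, "jaw": 0.1}
  ]
}}

```text
time: 5.47
eef_pos: [0.6142, -0.1968, 0.1182]
tool_rot: [[-0.521, 0.854, 0.009], [0.854, 0.521, -0.001], [-0.005, 0.007, -1.0]]
force: [1.7, -1.2, 1.0]
gripper_width: 0.0093
```

Run:
```python
from st import *
p=grab('wrist'); s=sensors.sense(); print(s['time'],s['eef_pos'],s['tool_rot'],s['force'],s['gripper_width'])
C=cloud(p); t=s['eef_pos']
Q=(C-t)@np.array(s['tool_rot'])
m=(abs(Q[...,0])<.06)&(abs(Q[...,1])<.06)&(Q[...,2]<.03)&(Q[...,2]>0.0)
b=Q[m]; print('board tool frame',np.median(b[:,2]),cv2.minAreaRect(b[:,:2].astype(np.float32)))
# station from the top camera
p=grab('top'); C=cloud(p); img=p['pixels'].astype(int)
g=(img[...,1]>img[...,0]+30)&(img[...,1]>img[...,2]+20)&(C[...,2]>.011)&(C[...,2]<.019)&(abs(C[...,0]-.58)<.15)&(abs(C[...,1]-.1)<.12)
n,l,st,_=cv2.connectedComponentsWithStats(g.astype(np.uint8))
i=1+np.argmax(st[1:,4]); P=C[l==i]; print('nests',st[i],P[:,2].mean(),cv2.minAreaRect(P[:,:2].astype(np.float32)))
for q,z in dict(square_nest=.008,station=0,idler_post=.042,pivot_point=.042).items():
    for d in models.landmark_of(p,q)[:1]: print(q,round(d['score'],2),ray(p,d['location'],z))
cv2.imwrite('pics/m.png',(g*255).astype(np.uint8))
```

```text
5.5167 [ 0.6128 -0.1963  0.1158] [[-0.5207  0.8537  0.0059]
 [ 0.8537  0.5207 -0.0001]
 [-0.0031  0.005  -1.    ]] [ 0.16   -0.1948  0.2781] 0.009182339673829481
board tool frame nan ((0.0, 0.0), (0.0, 0.0), 0.0)
nests [255 182  37  36 395] 0.01582412117226635 ((0.6161494851112366, 0.040303196758031845), (0.0909745916724205, 0.09187580645084381), 73.84324645996094)
square_nest 0.76 [0.524  0.0718 0.008 ]
station 0.56 [0.5855 0.1194 0.    ]
idler_post 0.65 [0.5917 0.2173 0.042 ]
  return _methods._mean(a, axis=axis, dtype=dtype,
  ret = ret.dtype.type(ret / rcount)
```

Width is 9 mm, so the grasp missed. I'm looking again.

Run:
```python
from st import *
p=grab('wrist'); save(p,'w4.png'); C=cloud(p); s=sensors.sense(); print(s['eef_pos'],s['tool_rot'])
for d in models.regions_of(p,'square_panel_center')[:2]:
    P=C[d['region']]; z=P[:,2]; print(d['score'],d['location'])
    for a,b in((.002,.012),(.024,.036)):
        Q=P[(z>a)&(z<b)]
        if len(Q)>20: print(len(Q),Q.mean(0),cv2.minAreaRect(Q[:,:2].astype(np.float32)))
```

```text
[ 0.6094 -0.1952  0.1111] [[-0.5209  0.8536 -0.0024]
 [ 0.8536  0.5209  0.002 ]
 [ 0.0029 -0.001  -1.    ]]
0.92 [199.9, 274.8]
4108 [ 0.6083 -0.1924  0.0054] ((0.609830915927887, -0.19467464089393616), (0.0702483206987381, 0.0700586587190628), 31.529659271240234)
841 [ 0.6093 -0.194   0.0291] ((0.6097040772438049, -0.19452112913131714), (0.026010751724243164, 0.026019997894763947), 31.21831703186035)
0.81 [245.0, 57.6]
3399 [ 0.449  -0.3444  0.0054] ((0.446161687374115, -0.35204851627349854), (0.07269304245710373, 0.07093259692192078), 34.181880950927734)
830 [ 0.4474 -0.3498  0.0288] ((0.44669440388679504, -0.3512226939201355), (0.02798379957675934, 0.02671770565211773), 34.67068862915039)
```

View pics/w4.png

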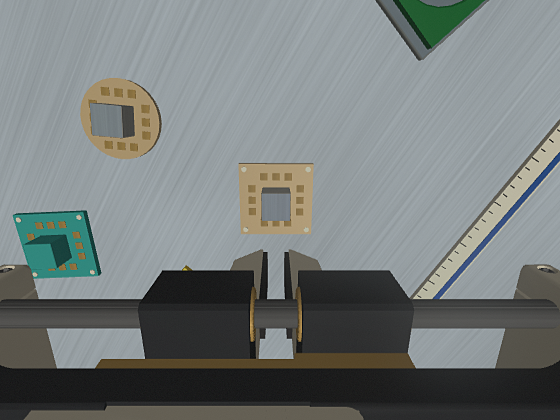

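The panel at (200, 275) is untouched. The fingers are slow and hadn't closed before the lift, so I'll repeat and let them finish.

Request:
{"fn": "send_rows", "kwargs": {
  "plan": [
    {"rx": 0, "ry": 0, "rz": 0, "x": 0, "y": 0.001, "z": 0.01, "jaw": 0.55},
    {"rx": 0, "ry": 0, "rz": 0, "x": 0, "y": 0.001, "z": 0.02, "jaw": 0.55},
    {"rx": 0, "ry": 0, "rz": 0, "x": 0, "y": 0.001, "z": 0.035, "jaw": 0.55},
    {"rx": 0, "ry": 0, "rz": 0, "x": 0, "y": 0.001, "z": 0.045, "jaw": 0.55},
    {"rx": 0, "ry": 0, "rz": 0, "x": 0, "y": 0.001, "z": 0.05, "jaw": 0.55},
    {"rx": 0, "ry": 0, "rz": 0, "x": 0, "y": 0.001, "z": 0.055, "jaw": 0.55},
    {"rx": 0, "ry": 0, "rz": 0, "x": 0, "y": 0.001, "z": 0.055, "jaw": 0.55}
  ]
}}

```text
time: 6.45
eef_pos: [0.6095, -0.1944, 0.0548]
tool_rot: [[-0.521, 0.854, -0.004], [0.854, 0.521, 0.002], [0.004, -0.002, -1.0]]
force: [-0.3, -0.7, 0.2]
gripper_width: 0.0492
```

Request:
{"fn": "send_rows", "kwargs": {
  "plan": [
    {"rx": 0, "ry": 0, "rz": 0, "x": 0, "y": 0, "z": 0.015, "jaw": 0.55},
    {"rx": 0, "ry": 0, "rz": 0, "x": 0, "y": 0, "z": 0.03, "jaw": 0.5},
    {"rx": 0, "ry": 0, "rz": 0, "x": 0, "y": 0, "z": 0.04, "jaw": 0.45},
    {"rx": 0, "ry": 0, "rz": 0, "x": 0, "y": 0, "z": 0.044, "jaw": 0.4},
    {"rx": 0, "ry": 0, "rz": 0, "x": 0, "y": 0, "z": 0.044, "jaw": 0.1},
    {"rx": 0, "ry": 0, "rz": 0, "x": 0, "y": 0, "z": 0.044, "jaw": 0.1},
    {"rx": 0, "ry": 0, "rz": 0, "x": 0, "y": 0, "z": 0.044, "jaw": 0.1},
    {"rx": 0, "ry": 0, "rz": 0, "x": 0, "y": 0, "z": 0.044, "jaw": 0.1},
    {"rx": 0, "ry": 0, "rz": 0, "x": 0, "y": 0, "z": 0.044, "jaw": 0.1},
    {"rx": 0, "ry": 0, "rz": 0, "x": 0, "y": 0, "z": 0.044, "jaw": 0.1}
  ]
}}

```text
time: 7.28
eef_pos: [0.6097, -0.1944, 0.0114]
tool_rot: [[-0.521, 0.854, -0.003], [0.854, 0.521, 0.002], [0.003, -0.002, -1.0]]
force: [-0.1, 0.1, 0.4]
gripper_width: 0.0097
```

Run:
```python
from st import *
p=grab('wrist'); save(p,'w5.png'); s=sensors.sense(); print(s['eef_pos'],s['gripper_width'],s['force'])
C=cloud(p)
for d in models.regions_of(p,'square_panel_center')[:1]:
    P=C[d['region']]; z=P[:,2]; print(d['score'],d['location'])
    for a,b in((.002,.012),(.024,.036)):
        Q=P[(z>a)&(z<b)]
        if len(Q)>20: print(len(Q),Q.mean(0),cv2.minAreaRect(Q[:,:2].astype(np.float32)))
R=np.array(s['tool_rot'])
T=np.array(p['tool_from_camera'])
# finger pixels in tool frame
c=(C-np.array(s['eef_pos']))@R
for rc in((262,275),(255,262),(255,290),(270,262),(300,262)): print(rc,c[rc],p['depth'][rc])
```

```text
[ 0.6096 -0.1944  0.0113] 0.00935993864921455 [-0.2477  0.8029 -0.2255]
0.85 [350.9, 133.9]
272 [ 0.5672 -0.3263  0.0051] ((0.5689448118209839, -0.32762908935546875), (0.027056733146309853, 0.012145033106207848), 78.87359619140625)
(262, 275) [-0.0044  0.0005 -0.018 ] 0.18935415
(255, 262) [ 0.0095 -0.0063 -0.0374] 0.1666525
(255, 290) [ 0.0101  0.0083 -0.0386] 0.16534072
(270, 262) [ 0.0087 -0.0057 -0.0523] 0.15273948
(300, 262) [ 0.0295 -0.0032 -0.1093] 0.09206254
```

View pics/w5.png

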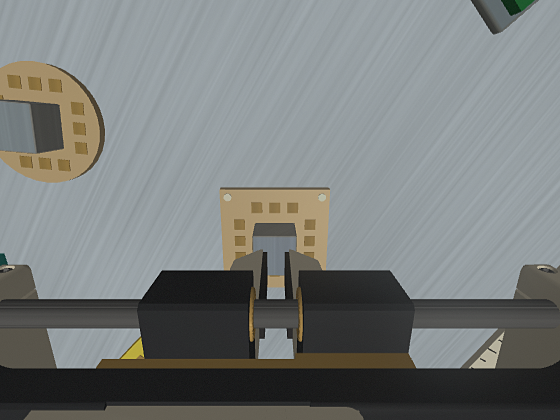

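Run:
```python
from st import *
p=grab('wrist'); s=sensors.sense(); R=np.array(s['tool_rot'])
c=(cloud(p)-np.array(s['eef_pos']))@R
for col in(240,250,258,292,300,310): print(col,[(r,*np.round(c[r,col]*1000).astype(int)) for r in range(244,272,3)])
```

```text
240 [(244, np.int64(-3), np.int64(-23), np.int64(5)), (247, np.int64(-6), np.int64(-23), np.int64(7)), (250, np.int64(-7), np.int64(-23), np.int64(5)), (253, np.int64(-10), np.int64(-23), np.int64(6)), (256, np.int64(-11), np.int64(-23), np.int64(5)), (259, np.int64(10), np.int64(-17), np.int64(-43)), (262, np.int64(10), np.int64(-17), np.int64(-46)), (265, np.int64(9), np.int64(-17), np.int64(-48)), (268, np.int64(10), np.int64(-16), np.int64(-52)), (271, np.int64(35), np.int64(-10), np.int64(-102))]
250 [(244, np.int64(-3), np.int64(-16), np.int64(5)), (247, np.int64(-5), np.int64(-16), np.int64(5)), (250, np.int64(-8), np.int64(-16), np.int64(6)), (253, np.int64(-9), np.int64(-16), np.int64(5)), (256, np.int64(10), np.int64(-12), np.int64(-40)), (259, np.int64(10), np.int64(-12), np.int64(-44)), (262, np.int64(10), np.int64(-12), np.int64(-47)), (265, np.int64(10), np.int64(-12), np.int64(-49)), (268, np.int64(10), np.int64(-11), np.int64(-54)), (271, np.int64(35), np.int64(-7), np.int64(-102))]
258 [(244, np.int64(7), np.int64(-9), np.int64(-18)), (247, np.int64(6), np.int64(-9),
[... 1209 characters left out ...]
), (262, np.int64(10), np.int64(13), np.int64(-46)), (265, np.int64(10), np.int64(13), np.int64(-50)), (268, np.int64(10), np.int64(12), np.int64(-53)), (271, np.int64(35), np.int64(8), np.int64(-103))]
310 [(244, np.int64(-3), np.int64(24), np.int64(6)), (247, np.int64(-5), np.int64(24), np.int64(5)), (250, np.int64(-7), np.int64(24), np.int64(5)), (253, np.int64(-10), np.int64(24), np.int64(6)), (256, np.int64(-12), np.int64(24), np.int64(5)), (259, np.int64(10), np.int64(18), np.int64(-42)), (262, np.int64(10), np.int64(18), np.int64(-46)), (265, np.int64(10), np.int64(18), np.int64(-49)), (268, np.int64(10), np.int64(17), np.int64(-52)), (271, np.int64(35), np.int64(11), np.int64(-102))]
```

The depth along the fingers ends at tool z ≈ -29 mm, and the module top at -18 mm is visible between them. So the real fingertips are about 29 mm short of the reported TCP, and they closed above the module. I'll open, go about 27 mm lower in steps, watch the force, then close.

Request:
{"fn": "send_rows", "kwargs": {
  "plan": [
    {"rx": 0, "ry": 0, "rz": 0, "x": 0, "y": 0, "z": 0, "jaw": 0.55},
    {"rx": 0, "ry": 0, "rz": 0, "x": 0, "y": 0, "z": 0, "jaw": 0.55},
    {"rx": 0, "ry": 0, "rz": 0, "x": 0, "y": 0, "z": 0, "jaw": 0.55},
    {"rx": 0, "ry": 0, "rz": 0, "x": 0, "y": 0, "z": 0, "jaw": 0.55},
    {"rx": 0, "ry": 0, "rz": 0, "x": 0, "y": 0, "z": 0, "jaw": 0.55},
    {"rx": 0, "ry": 0, "rz": 0, "x": 0, "y": 0, "z": 0.005, "jaw": 0.55},
    {"rx": 0, "ry": 0, "rz": 0, "x": 0, "y": 0, "z": 0.01, "jaw": 0.55},
    {"rx": 0, "ry": 0, "rz": 0, "x": 0, "y": 0, "z": 0.015, "jaw": 0.55},
    {"rx": 0, "ry": 0, "rz": 0, "x": 0, "y": 0, "z": 0.018, "jaw": 0.55},
    {"rx": 0, "ry": 0, "rz": 0, "x": 0, "y": 0, "z": 0.018, "jaw": 0.55}
  ]
}}

```text
time: 8.27
eef_pos: [0.6084, -0.194, -0.0083]
tool_rot: [[-0.521, 0.854, -0.006], [0.854, 0.521, 0.003], [0.005, -0.004, -1.0]]
force: [-0.0, 0.4, 0.2]
gripper_width: 0.0508
```

Run:
```python
from st import *
p=grab('wrist'); s=sensors.sense(); R=np.array(s['tool_rot']); print(s['time'],s['eef_pos'],s['force'],s['gripper_width'])
c=(cloud(p)-np.array(s['eef_pos']))@R
m=(abs(c[...,0])<.011)&(abs(c[...,1])<.04)&(abs(c[...,1])>.018)
h=np.histogram(c[m][:,2]*1000,bins=np.arange(-60,45,5)); print(h[0],h[1])
save(p,'w6.png')
```

```text
8.3167 [ 0.6087 -0.1941 -0.0078] [ 0.1548 -0.2754  0.739 ] 0.05070502013221396
[ 436  431  387  379  277  167    2    0    2 1440  236    0    0    0
    0    0    0    0    0    0] [-60 -55 -50 -45 -40 -35 -30 -25 -20 -15 -10  -5   0   5  10  15  20  25
  30  35  40]
```

View pics/w6.png

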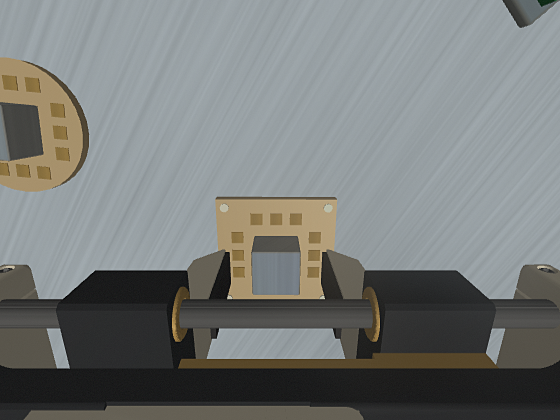

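No contact force yet. The fingertips are at tool z = -30 mm and the board face is at -13 mm. I'll go 12 mm lower and close with plenty of wait.

Request:
{"fn": "send_rows", "kwargs": {
  "plan": [
    {"rx": 0, "ry": 0, "rz": 0, "x": -0.001, "y": 0.001, "z": 0.006, "jaw": 0.55},
    {"rx": 0, "ry": 0, "rz": 0, "x": -0.001, "y": 0.001, "z": 0.011, "jaw": 0.45},
    {"rx": 0, "ry": 0, "rz": 0, "x": -0.001, "y": 0.001, "z": 0.011, "jaw": 0.4},
    {"rx": 0, "ry": 0, "rz": 0, "x": -0.001, "y": 0.001, "z": 0.011, "jaw": 0.1},
    {"rx": 0, "ry": 0, "rz": 0, "x": -0.001, "y": 0.001, "z": 0.011, "jaw": 0.1},
    {"rx": 0, "ry": 0, "rz": 0, "x": -0.001, "y": 0.001, "z": 0.011, "jaw": 0.1},
    {"rx": 0, "ry": 0, "rz": 0, "x": -0.001, "y": 0.001, "z": 0.011, "jaw": 0.1},
    {"rx": 0, "ry": 0, "rz": 0, "x": -0.001, "y": 0.001, "z": 0.011, "jaw": 0.1},
    {"rx": 0, "ry": 0, "rz": 0, "x": -0.001, "y": 0.001, "z": 0.011, "jaw": 0.1}
  ]
}}

```text
time: 9.07
eef_pos: [0.61, -0.1944, -0.0188]
tool_rot: [[-0.521, 0.854, -0.005], [0.854, 0.521, 0.003], [0.005, -0.003, -1.0]]
force: [-0.1, -0.1, -1.2]
gripper_width: 0.026
```

Gripped at 26 mm. I'm lifting and swinging to a viewpoint beyond the station.

Request:
{"fn": "send_rows", "kwargs": {
  "plan": [
    {"rx": 0, "ry": 0, "rz": 0, "x": 0, "y": 0, "z": -0.02, "jaw": 0.1},
    {"rx": 0, "ry": 0, "rz": 0, "x": 0, "y": 0, "z": -0.05, "jaw": 0.1},
    {"rx": 0, "ry": 0, "rz": -6, "x": 0.01, "y": 0.014, "z": -0.085, "jaw": 0.1},
    {"rx": 0, "ry": 0, "rz": -12, "x": 0.025, "y": 0.034, "z": -0.11, "jaw": 0.1},
    {"rx": 0, "ry": 0, "rz": -18, "x": 0.043, "y": 0.058, "z": -0.13, "jaw": 0.1},
    {"rx": 0, "ry": 0, "rz": -24, "x": 0.061, "y": 0.083, "z": -0.15, "jaw": 0.1},
    {"rx": 0, "ry": 0, "rz": -30, "x": 0.08, "y": 0.108, "z": -0.165, "jaw": 0.1},
    {"rx": 0, "ry": 0, "rz": -36, "x": 0.1, "y": 0.134, "z": -0.17, "jaw": 0.1},
    {"rx": 0, "ry": 0, "rz": -42, "x": 0.12, "y": 0.161, "z": -0.17, "jaw": 0.1},
    {"rx": 0, "ry": 0, "rz": -48, "x": 0.136, "y": 0.184, "z": -0.17, "jaw": 0.1},
    {"rx": 0, "ry": 0, "rz": -48, "x": 0.144, "y": 0.194, "z": -0.17, "jaw": 0.1},
    {"rx": 0, "ry": 0, "rz": -48, "x": 0.144, "y": 0.194, "z": -0.17, "jaw": 0.1}
  ]
}}

```text
time: 10.07
eef_pos: [0.7017, 0.0349, 0.1509]
tool_rot: [[-0.984, 0.181, -0.005], [0.181, 0.984, 0.006], [0.006, 0.005, -1.0]]
force: [-0.1, 0.5, -2.0]
gripper_width: 0.0257
```

Run:
```python
from st import *
grab('top'); grab('top')  # settle
p=look('w7',dict(square_nest=.008,round_nest=.008,station=0,idler_post=.042,pivot_point=.042))
s=sensors.sense(); R=np.array(s['tool_rot']); e=np.array(s['eef_pos']); print(s['time'],e,R,s['force'],s['gripper_width'])
C=cloud(p); img=p['pixels'].astype(int); c=(C-e)@R
b=c[(abs(c[...,0])<.05)&(abs(c[...,1])<.05)&(c[...,2]>-.03)&(c[...,2]<.03)]; print('board',len(b),np.median(b[:,2]) if len(b) else 0,cv2.minAreaRect(b[:,:2].astype(np.float32)) if len(b) else 0)
g=(img[...,1]>img[...,0]+25)&(img[...,1]>img[...,2]+15)&(C[...,2]>.011)&(C[...,2]<.019)
n,l,st,_=cv2.connectedComponentsWithStats(g.astype(np.uint8))
for i in np.argsort(-st[1:,4])[:3]+1:
    P=C[l==i]; print('green',st[i],P[:,2].mean(),cv2.minAreaRect(P[:,:2].astype(np.float32)))
m=(C[...,2]>.003)&(C[...,2]<.02)&(abs(C[...,0]-.58)<.2)&(abs(C[...,1]-.12)<.2)
n,l,st,_=cv2.connectedComponentsWithStats(m.astype(np.uint8)); i=1+np.argmax(st[1:,4]); P=C[l==i]
print('plate',cv2.minAreaRect(P[:,:2].astype(np.float32)))
m=(C[...,2]>.055)&(C[...,2]<.066)&(abs(C[...,0]-.59)<.06)&(abs(C[...,1]-.22)<.06); print('post',m.sum(),C[m].mean(0))
```

```text
square_nest 0.39 [ 57.5 374. ] [0.5901 0.1444 0.008 ]
station 0.68 [ 62.2 340. ] [0.5873 0.1138 0.    ]
idler_post 0.94 [ 32.7 484.4] [0.5915 0.2267 0.042 ]
pivot_point 0.82 [ 55.7 376.5] [0.5923 0.1363 0.042 ]
10.4667 [0.7013 0.0271 0.1514] [[-0.9823  0.187  -0.0053]
 [ 0.187   0.9824  0.0018]
 [ 0.0056  0.0008 -1.    ]] [ 0.4521  0.1777 -0.6033] 0.025941824917077562
board 6451 -0.023240140620548362 ((0.016602767631411552, 0.0007364004850387573), (0.07031562924385071, 0.037813931703567505), 89.74072265625)
green [ 222   51  105  110 5099] 0.015238146974787904 ((0.6172232627868652, 0.04021952301263809), (0.0935746431350708, 0.09427670389413834), 74.05117797851562)
green [ 227    0  107   57 2105] 0.015224150009590095 ((0.5471825003623962, 0.060207854956388474), (0.09391003847122192, 0.044995538890361786), 74.68426513671875)
green [453  51  20   5  49] 0.015568988507188375 ((0.6020752787590027, 0.2222689688205719), (0.01850745640695095, 0.002972493413835764), 80.595458984375)
plate ((0.6064056754112244, 0.11110225319862366), (0.24026410281658173, 0.162148118019104), 74.1915054321289)
post 798 [0.5917 0.2239 0.0608]
```

View pics/w7.png

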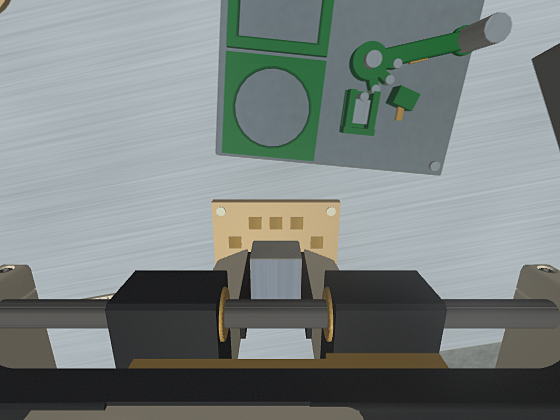

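The view shows the square nest's near half at the image top (20, 280), the round nest at (107, 272), the pivot at (58, 374) and the post at (30, 495). The panel is held level. Station yaw is about -15.9° and the square nest is about (0.524, 0.067). One slightly higher view will cover the whole nest.

Request:
{"fn": "send_rows", "kwargs": {
  "plan": [
    {"rx": 0, "ry": 0, "rz": 2, "x": -0.01, "y": 0, "z": -0.015, "jaw": 0.1},
    {"rx": 0, "ry": 0, "rz": 4, "x": -0.03, "y": 0, "z": -0.04, "jaw": 0.1},
    {"rx": 0, "ry": 0, "rz": 5, "x": -0.045, "y": 0, "z": -0.06, "jaw": 0.1},
    {"rx": 0, "ry": 0, "rz": 5, "x": -0.05, "y": 0, "z": -0.06, "jaw": 0.1},
    {"rx": 0, "ry": 0, "rz": 5, "x": -0.05, "y": 0, "z": -0.06, "jaw": 0.1},
    {"rx": 0, "ry": 0, "rz": 5, "x": -0.05, "y": 0, "z": -0.06, "jaw": 0.1},
    {"rx": 0, "ry": 0, "rz": 5, "x": -0.05, "y": 0, "z": -0.06, "jaw": 0.1}
  ]
}}

```text
time: 11.05
eef_pos: [0.7487, 0.0178, 0.209]
tool_rot: [[-0.962, 0.272, -0.009], [0.272, 0.962, 0.002], [0.009, -0.001, -1.0]]
force: [-0.1, 0.5, -2.0]
gripper_width: 0.0256
```

Run:
```python
from st import *
for k in range(2):
    p=grab('wrist')
    s=sensors.sense(); R=np.array(s['tool_rot']); e=np.array(s['eef_pos']); print(s['time'],e,R,s['gripper_width'])
    C=cloud(p); img=p['pixels'].astype(int); c=(C-e)@R
    b=c[(abs(c[...,0])<.05)&(abs(c[...,1])<.05)&(c[...,2]>-.03)&(c[...,2]<.03)]; print('board',len(b),np.median(b[:,2]),cv2.minAreaRect(b[:,:2].astype(np.float32)))
    g=(img[...,1]>img[...,0]+25)&(img[...,1]>img[...,2]+15)&(C[...,2]>.011)&(C[...,2]<.019)
    n,l,st,_=cv2.connectedComponentsWithStats(g.astype(np.uint8))
    for i in np.argsort(-st[1:,4])[:2]+1:
        P=C[l==i]; print('green',st[i],P[:,2].mean(),cv2.minAreaRect(P[:,:2].astype(np.float32)))
        # pocket: hole inside
        f=np.zeros_like(img[...,0],np.uint8); cs,_=cv2.findContours((l==i).astype(np.uint8),cv2.RETR_EXTERNAL,cv2.CHAIN_APPROX_NONE); cv2.drawContours(f,cs,-1,1,-1)
        h=(f>0)&(C[...,2]<.0105); Q=C[h]; print('pocket',len(Q),Q[:,2].mean(),cv2.minAreaRect(Q[:,:2].astype(np.float32)))
m=(C[...,2]>.055)&(C[...,2]<.066)&(abs(C[...,0]-.59)<.06)&(abs(C[...,1]-.22)<.06); print('post',m.sum(),C[m].mean(0))
save(p,'w8.png')
```

```text
11.1 [0.7488 0.0179 0.2091] [[-0.9624  0.2716 -0.0091]
 [ 0.2716  0.9624  0.002 ]
 [ 0.0093 -0.0006 -1.    ]] 0.025876753163891448
board 6385 -0.02382356574836524 ((0.0162469781935215, -0.00014189258217811584), (0.07024616748094559, 0.03778286278247833), 89.48064422607422)
green [ 219   15   89   94 4196] 0.015290121612334135 ((0.6171197295188904, 0.04051411896944046), (0.09425772726535797, 0.09433569014072418), 74.10741424560547)
pocket 3698 0.007389742566743473 ((0.6168447136878967, 0.04072863981127739), (0.07339531928300858, 0.07282525300979614), 72.05027770996094)
green [218   0  90  13 971] 0.015264933115584155 ((0.5633814930915833, 0.05579184740781784), (0.09389021247625351, 0.010752608068287373), 73.83067321777344)
pocket 0 nan ((0.0, 0.0), (0.0, 0.0), 0.0)
11.15 [0.7491 0.018  0.2094] [[-0.9624  0.2715 -0.0086]
 [ 0.2715  0.9624  0.002 ]
 [ 0.0088 -0.0004 -1.    ]] 0.025879636821203585
board 6406 -0.023684510529087533 ((0.016300018876791, -0.00018641725182533264), (0.07024417817592621, 0.03750680014491081), 89.76683807373047)
green [ 219   15   88   94 4187] 0.015280949774761085 ((0.6171791553497314, 0.04046366363763809), (0.09421738237142563, 0.09426665306091309), 74.27345275878906)
pocket 3683 0.007391336480048489 ((0.6168811321258545, 0.04085945710539818), (0.07346837967634201, 0.0730176717042923), 72.53009796142578)
green [218   0  90  13 963] 0.01525047436661988 ((0.5637218952178955, 0.055656954646110535), (0.09388417750597, 0.010511361062526703), 74.42593383789062)
pocket 0 nan ((0.0, 0.0), (0.0, 0.0), 0.0)
post 0 [nan nan nan]<stdin>:13: RuntimeWarning: Mean of empty slice.
  ret = ret.dtype.type(ret / rcount)
<stdin>:14: RuntimeWarning: Mean of empty slice.
  ret = um.true_divide(
```

The near edge again puts the square nest centre at (0.5236, 0.0670), the same as before. Yaw is already matched. Moving above the pocket.

Request:
{"fn": "send_rows", "kwargs": {
  "plan": [
    {"rx": 0, "ry": 0, "rz": 0, "x": 0.015, "y": 0, "z": 0.01, "jaw": 0.1},
    {"rx": 0, "ry": 0, "rz": 0, "x": 0.04, "y": -0.002, "z": 0.025, "jaw": 0.1},
    {"rx": 0, "ry": 0, "rz": 0, "x": 0.07, "y": -0.004, "z": 0.04, "jaw": 0.1},
    {"rx": 0, "ry": 0, "rz": 0, "x": 0.1, "y": -0.006, "z": 0.06, "jaw": 0.1},
    {"rx": 0, "ry": 0, "rz": 0, "x": 0.13, "y": -0.008, "z": 0.08, "jaw": 0.1},
    {"rx": 0, "ry": 0, "rz": 0, "x": 0.16, "y": -0.01, "z": 0.1, "jaw": 0.1},
    {"rx": 0, "ry": 0, "rz": 0, "x": 0.19, "y": -0.012, "z": 0.12, "jaw": 0.1},
    {"rx": 0, "ry": 0, "rz": 0, "x": 0.215, "y": -0.014, "z": 0.14, "jaw": 0.1},
    {"rx": 0, "ry": 0, "rz": 0, "x": 0.23, "y": -0.014, "z": 0.16, "jaw": 0.1},
    {"rx": 0, "ry": 0, "rz": 0, "x": 0.23, "y": -0.014, "z": 0.169, "jaw": 0.1},
    {"rx": 0, "ry": 0, "rz": 0, "x": 0.23, "y": -0.014, "z": 0.169, "jaw": 0.1},
    {"rx": 0, "ry": 0, "rz": 0, "x": 0.23, "y": -0.014, "z": 0.169, "jaw": 0.1}
  ]
}}

```text
time: 12.15
eef_pos: [0.5234, 0.0671, 0.0427]
tool_rot: [[-0.962, 0.272, -0.008], [0.272, 0.962, 0.002], [0.008, -0.0, -1.0]]
force: [0.4, 0.5, -0.4]
gripper_width: 0.0259
```

```bash
cat > chk.py <<'E'
from st import *
import sys
for k in range(3): p=grab('wrist')
s=sensors.sense(); R=np.array(s['tool_rot']); e=np.array(s['eef_pos']); print(s['time'],e,R,s['force'],s['gripper_width'])
C=cloud(p); img=p['pixels'].astype(int)
m=(img[...,0]>img[...,2]+30)&(np.linalg.norm(C[...,:2]-[.5236,.067],axis=2)<.06)
Q=C[m]; print('board',len(Q),np.median(Q[:,2]),cv2.minAreaRect(Q[:,:2].astype(np.float32)))
g=(img[...,1]>img[...,0]+25)&(img[...,1]>img[...,2]+15)&(C[...,2]>.011)&(C[...,2]<.019)
n,l,st,_=cv2.connectedComponentsWithStats(g.astype(np.uint8))
for i in np.argsort(-st[1:,4])[:3]+1:
    P=C[l==i]; print('green',st[i],P[:,2].mean(),cv2.minAreaRect(P[:,:2].astype(np.float32)))
print('to nest, tool axes',R.T@(np.array([.5236,.067,-.0108])-e),'yaw',np.degrees(np.arctan2(R[1,1],R[0,1])))
save(p,sys.argv[1])
E
python3 chk.py w9.png
```

```text
12.3 [0.5248 0.067  0.0436] [[-0.9622  0.2723 -0.0054]
 [ 0.2723  0.9622  0.0022]
 [ 0.0058  0.0007 -1.    ]] [ 0.5154 -0.2954 -1.1995] 0.025826232719661717
board 10309 0.06841485988913673 ((0.5100128650665283, 0.0743851363658905), (0.08061832934617996, 0.03745429217815399), 74.71192169189453)
green [ 208  161  137  105 2770] 0.015204184162692527 ((0.5154809355735779, 0.06965292245149612), (0.0943908765912056, 0.07868323475122452), 73.84173583984375)
green [405 248  85  23 298] 0.0159964005509037 ((0.5845094919204712, 0.18424154818058014), (0.002219861838966608, 0.061055492609739304), 1.1746766567230225)
green [490 238  30  13  93] 0.016152395530564953 ((0.5825808644294739, 0.2273278534412384), (0.02104800008237362, 0.006616205908358097), 81.11959838867188)
to nest, tool axes [ 0.0009 -0.0004  0.0544] yaw 74.19660840723355
```

View pics/w9.png

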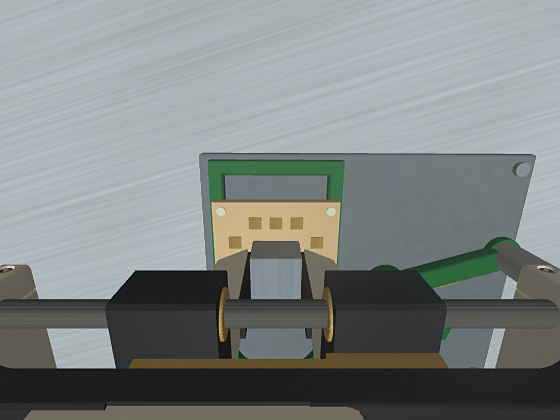

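The picture shows the panel at (225, 275) centred over the green square nest. The nest's near edge gives a centre within 1 mm of my estimate. Lowering.

Request:
{"fn": "send_rows", "kwargs": {
  "plan": [
    {"rx": 0, "ry": 0.3, "rz": 0, "x": 0.001, "y": 0, "z": 0.01, "jaw": 0.1},
    {"rx": 0, "ry": 0.3, "rz": 0, "x": 0.001, "y": 0, "z": 0.02, "jaw": 0.1},
    {"rx": 0, "ry": 0.3, "rz": 0, "x": 0.001, "y": 0, "z": 0.03, "jaw": 0.1},
    {"rx": 0, "ry": 0.3, "rz": 0, "x": 0.001, "y": 0, "z": 0.036, "jaw": 0.1},
    {"rx": 0, "ry": 0.3, "rz": 0, "x": 0.001, "y": 0, "z": 0.04, "jaw": 0.1},
    {"rx": 0, "ry": 0.3, "rz": 0, "x": 0.001, "y": 0, "z": 0.043, "jaw": 0.1},
    {"rx": 0, "ry": 0.3, "rz": 0, "x": 0.001, "y": 0, "z": 0.046, "jaw": 0.1},
    {"rx": 0, "ry": 0.3, "rz": 0, "x": 0.001, "y": 0, "z": 0.049, "jaw": 0.1},
    {"rx": 0, "ry": 0.3, "rz": 0, "x": 0.001, "y": 0, "z": 0.051, "jaw": 0.1},
    {"rx": 0, "ry": 0.3, "rz": 0, "x": 0.001, "y": 0, "z": 0.052, "jaw": 0.1}
  ]
}}

```text
time: 13.13
eef_pos: [0.5236, 0.0674, -0.0085]
tool_rot: [[-0.962, 0.272, -0.01], [0.272, 0.962, 0.004], [0.011, 0.001, -1.0]]
force: [0.9, 0.4, -0.8]
gripper_width: 0.026
```

No resistance, and the underside is about 2 mm above the floor inside the pocket. I'll set it down, open and rise.

Request:
{"fn": "send_rows", "kwargs": {
  "plan": [
    {"rx": 0, "ry": -0.5, "rz": 0, "x": 0, "y": 0, "z": 0.001, "jaw": 0.1},
    {"rx": 0, "ry": -0.5, "rz": 0, "x": 0, "y": 0, "z": 0.002, "jaw": 0.1},
    {"rx": 0, "ry": -0.5, "rz": 0, "x": 0, "y": 0, "z": 0.002, "jaw": 0.1},
    {"rx": 0, "ry": -0.5, "rz": 0, "x": 0, "y": 0, "z": 0.002, "jaw": 0.45},
    {"rx": 0, "ry": -0.5, "rz": 0, "x": 0, "y": 0, "z": 0.001, "jaw": 0.45},
    {"rx": 0, "ry": -0.5, "rz": 0, "x": 0, "y": 0, "z": 0.001, "jaw": 0.45},
    {"rx": 0, "ry": -0.5, "rz": 0, "x": 0, "y": 0, "z": 0.001, "jaw": 0.45},
    {"rx": 0, "ry": -0.5, "rz": 0, "x": 0, "y": 0, "z": 0, "jaw": 0.45},
    {"rx": 0, "ry": -0.5, "rz": 0, "x": 0, "y": 0, "z": -0.01, "jaw": 0.45},
    {"rx": 0, "ry": -0.5, "rz": 0, "x": 0, "y": 0, "z": -0.03, "jaw": 0.45},
    {"rx": 0, "ry": -0.5, "rz": 0, "x": 0, "y": 0, "z": -0.06, "jaw": 0.45},
    {"rx": 0, "ry": -0.5, "rz": 0, "x": 0, "y": 0, "z": -0.09, "jaw": 0.45}
  ]
}}

```text
time: 14.13
eef_pos: [0.5236, 0.0669, 0.0825]
tool_rot: [[-0.962, 0.272, -0.004], [0.272, 0.962, 0.001], [0.004, -0.0, -1.0]]
force: [-0.8, 0.3, -0.0]
gripper_width: 0.0417
```

```bash
cat >> chk.py <<'E'
Pm=(abs(C[...,0]-.59)<.07)&(abs(C[...,1]-.22)<.06)&(C[...,2]>.055)&(C[...,2]<.067); print('post top',Pm.sum(),C[Pm].mean(0), cv2.minEnclosingCircle(C[Pm][:,:2].astype(np.float32)) if Pm.sum() else 0)
for q,z in dict(idler_post=.042,pivot_point=.042).items():
    for d in models.landmark_of(p,q)[:1]: print(q,round(d['score'],2),ray(p,d['location'],z))
E
python3 chk.py w10.png
```

```text
14.2833 [0.5273 0.0675 0.0849] [[-0.9622  0.2724  0.0044]
 [ 0.2724  0.9622  0.0024]
 [-0.0036  0.0035 -1.    ]] [-0.4628  0.6927 -0.7319] 0.041298242053659444
board 9472 0.014406440538940662 ((0.5259303450584412, 0.0757615938782692), (0.08713876456022263, 0.07004041969776154), 74.36266326904297)
green [ 215  147  117  107 4605] 0.015051427771228363 ((0.5231960415840149, 0.06750087440013885), (0.09412650018930435, 0.09468746185302734), 73.98951721191406)
green [ 238  255   78   44 1300] 0.01502496538761894 ((0.5937612652778625, 0.05149497464299202), (0.07210565358400345, 0.043970149010419846), 73.63612365722656)
green [ 226  328   95   14 1209] 0.014982430413130646 ((0.6537611484527588, 0.030380241572856903), (0.09364911913871765, 0.01762615516781807), 74.30879211425781)
to nest, tool axes [ 0.0037 -0.0018  0.0957] yaw 74.19297437686343
post top 765 [0.5898 0.2243 0.0605] ((0.5913087725639343, 0.22524765133857727), 0.01163164246827364)
idler_post 0.98 [0.588  0.2242 0.042 ]
pivot_point 0.62 [0.5932 0.1352 0.042 ]
```

View pics/w10.png

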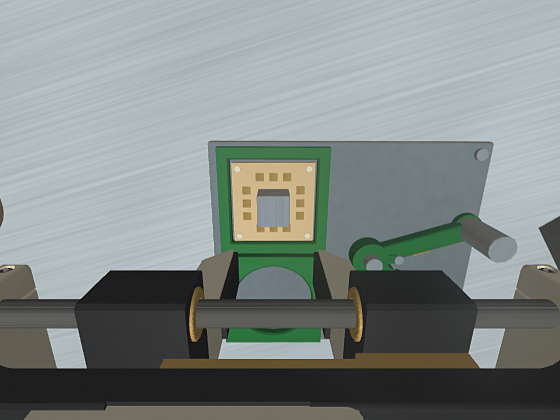

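The panel is released at image (202, 273), inside the square nest. Its board face is at z≈14 mm, so it's seated, with module up. The post is at (0.591, 0.225), with pivot (0.5936, 0.1347). Now I'll shut the jaws and go to the robot side of the post.

Request:
{"fn": "send_rows", "kwargs": {
  "plan": [
    {"rx": 0, "ry": 0, "rz": 0, "x": 0.003, "y": 0.015, "z": 0, "jaw": 0},
    {"rx": 0, "ry": 0, "rz": 0, "x": 0.007, "y": 0.045, "z": 0, "jaw": 0},
    {"rx": 0, "ry": 0, "rz": 0, "x": 0.011, "y": 0.08, "z": 0, "jaw": 0},
    {"rx": 0, "ry": 0, "rz": 0, "x": 0.016, "y": 0.115, "z": 0, "jaw": 0},
    {"rx": 0, "ry": 0, "rz": 0, "x": 0.019, "y": 0.15, "z": 0, "jaw": 0},
    {"rx": 0, "ry": 0, "rz": 0, "x": 0.019, "y": 0.171, "z": 0, "jaw": 0},
    {"rx": 0, "ry": 0, "rz": 0, "x": 0.019, "y": 0.171, "z": 0.01, "jaw": 0},
    {"rx": 0, "ry": 0, "rz": 0, "x": 0.019, "y": 0.171, "z": 0.03, "jaw": 0},
    {"rx": 0, "ry": 0, "rz": 0, "x": 0.019, "y": 0.171, "z": 0.05, "jaw": 0},
    {"rx": 0, "ry": 0, "rz": 0, "x": 0.019, "y": 0.171, "z": 0.07, "jaw": 0},
    {"rx": 0, "ry": 0, "rz": 0, "x": 0.019, "y": 0.171, "z": 0.077, "jaw": 0},
    {"rx": 0, "ry": 0, "rz": 0, "x": 0.019, "y": 0.171, "z": 0.077, "jaw": 0}
  ]
}}

```text
time: 15.38
eef_pos: [0.5495, 0.2348, 0.0017]
tool_rot: [[-0.962, 0.273, -0.008], [0.273, 0.962, -0.002], [0.007, -0.004, -1.0]]
force: [0.0, -0.1, 0.4]
gripper_width: 0.0005
```

```bash
cat > post.py <<'E'
from st import *
s=sensors.sense(); p=grab('wrist'); s=sensors.sense(); R=np.array(s['tool_rot']); e=np.array(s['eef_pos']); print(s['time'],e,s['force'],s['gripper_width'])
a=np.radians(-15.9); S=np.array([[np.cos(a),-np.sin(a)],[np.sin(a),np.cos(a)]]); pv=np.array([.5936,.1347])
print('TCP in station rel pivot',S.T@(e[:2]-pv),'tool yaw',np.degrees(np.arctan2(R[1,1],R[0,1])))
for n,q in(('wrist',p),('top',grab('top')),('scene',grab('scene'))):
    for d in models.landmark_of(q,'idler_post')[:1]:
        w=S.T@(ray(q,d['location'],.042)[:2]-pv); print(n,round(d['score'],2),d['location'],w,'theta',np.arctan2(w[0],w[1])+.304)
    if n!='wrist': save(q,n+'2.png')
E
python3 post.py
```

```text
15.4333 [0.551  0.2356 0.0034] [-0.153 -0.738 -0.014] 0.00010358723402719236
TCP in station rel pivot [-0.0686  0.0854] tool yaw 74.1715526626169
wrist 0.83 [342.0, 280.8] [-0.0265  0.0875] theta 0.00955711790908681
top 0.72 [212.7, 207.2] [-0.0247  0.0854] theta 0.022712302113340355
scene 0.74 [253.5, 345.0] [-0.0298  0.0924] theta -0.007921983221331863
```

Request:
{"fn": "send_rows", "kwargs": {
  "plan": [
    {"rx": 0, "ry": 0, "rz": 0, "x": -0.008, "y": 0.001, "z": -0.004, "jaw": 0},
    {"rx": 0, "ry": 0, "rz": 0, "x": -0.016, "y": 0.002, "z": -0.004, "jaw": 0},
    {"rx": 0, "ry": 0, "rz": 0, "x": -0.02, "y": 0.002, "z": -0.004, "jaw": 0},
    {"rx": 0, "ry": 0, "rz": 0, "x": -0.024, "y": 0.002, "z": -0.004, "jaw": 0},
    {"rx": 0, "ry": 0, "rz": 0, "x": -0.029, "y": 0.002, "z": -0.004, "jaw": 0},
    {"rx": 0, "ry": 0, "rz": 0, "x": -0.034, "y": 0.002, "z": -0.004, "jaw": 0},
    {"rx": 0, "ry": 0, "rz": 0, "x": -0.039, "y": 0.002, "z": -0.004, "jaw": 0},
    {"rx": 0, "ry": 0, "rz": 0, "x": -0.044, "y": 0.002, "z": -0.004, "jaw": 0},
    {"rx": 0, "ry": 0, "rz": 0, "x": -0.049, "y": 0.002, "z": -0.004, "jaw": 0},
    {"rx": 0, "ry": 0, "rz": 0, "x": -0.053, "y": 0.002, "z": -0.004, "jaw": 0},
    {"rx": 0, "ry": 0, "rz": 0, "x": -0.053, "y": 0.002, "z": -0.004, "jaw": 0}
  ]
}}

```text
time: 16.6
eef_pos: [0.6028, 0.2311, 0.0107]
tool_rot: [[-0.963, 0.269, -0.003], [0.269, 0.963, 0.008], [0.005, 0.007, -1.0]]
force: [-6.6, 8.5, 2.7]
gripper_width: 0.0007
```

```bash
python3 post.py
```

```text
16.65 [0.6028 0.2306 0.0106] [-6.2998  7.6212  1.6445] 0.00043546499023816115
TCP in station rel pivot [-0.0174  0.0948] tool yaw 74.41095566880477
scene 0.75 [260.5, 330.3] [0.0099 0.0896] theta 0.41451778433496833
```

Contact is made and the arm is deflected. I have no views left, so I'll measure the angle from depth instead.

```bash
cat > ang.py <<'E'
from st import *
from scipy.optimize import least_squares
a=np.radians(-15.9); S=np.array([[np.cos(a),-np.sin(a)],[np.sin(a),np.cos(a)]]); pv=np.array([.5936,.1347])
s=sensors.sense(); e=np.array(s['eef_pos']); print(s['time'],e,'F st',S.T@np.array(s['force'])[:2],s['force'][2],'tcp st',S.T@(e[:2]-pv))
for n in('scene','top'):
    p=grab(n); C=cloud(p); L=(C[...,:2]-pv)@S; img=p['pixels'].astype(int)
    for d in models.landmark_of(p,'idler_post')[:1]:
        w=S.T@(ray(p,d['location'],.042)[:2]-pv); print(n,round(d['score'],2),w,'theta',np.arctan2(w[0],w[1])+.304)
    g=(img[...,1]>img[...,0]+25)&(img[...,1]>img[...,2]+15)&(C[...,2]>.023)&(C[...,2]<.033)&(L[...,1]>.02)&(L[...,1]<.085)&(abs(L[...,0])<.06)
    Q=L[g]; 
    if len(Q)>15:
        k=np.polyfit(Q[:,1],Q[:,0],1); ln=cv2.fitLine(Q.astype(np.float32),cv2.DIST_HUBER,0,.001,.001).ravel(); print('bar top pts',len(Q),Q.min(0),Q.max(0),'theta',np.arctan2(ln[0]*np.sign(ln[1]),abs(ln[1]))+.304, 'mean dir',np.arctan2(*Q.mean(0))+.304)
    for d in models.regions_of(p,'contact_arm')[:1]:
        r=d['region']&(C[...,2]>.035)&(C[...,2]<.064); Q=L[r]
        if len(Q)>10:
            cam=S.T@(p['tc'][:2]-pv)
            print('post surf',len(Q),np.median(Q,0),Q.min(0),Q.max(0))
            f=least_squares(lambda c:np.linalg.norm(Q-c,axis=1)-.011,np.median(Q,0)+.008*(np.median(Q,0)-cam)/np.linalg.norm(cam),loss='soft_l1',f_scale=.001).x
            print('circle',f,'R',np.hypot(*f),'theta',np.arctan2(*f)+.304)
E
python3 ang.py
```

```text
16.9 [0.6028 0.2301 0.0105] F st [-7.7025  6.6701] 1.839454847187319 tcp st [-0.0173  0.0943]
scene 0.64 [0.0054 0.0962] theta 0.3601698046665275
bar top pts 129 [-0.005   0.0218] [0.0346 0.0784] theta -0.29811034 mean dir 0.5921434361790845
post surf 86 [0.0089 0.0946] [-0.0008  0.081 ] [0.0153 0.1021]
circle [0.0027 0.0905] R 0.09056286471106573 theta 0.3338612441985146
```

Theta is about 0.33, since the circle-fit radius of 90.6 mm matches the 90 mm given. I need about 18 mm more.

Request:
{"fn": "send_rows", "kwargs": {
  "plan": [
    {"rx": 0, "ry": 0, "rz": 0, "x": -0.003, "y": 0, "z": 0, "jaw": 0},
    {"rx": 0, "ry": 0, "rz": 0, "x": -0.006, "y": 0, "z": 0, "jaw": 0},
    {"rx": 0, "ry": 0, "rz": 0, "x": -0.009, "y": 0, "z": 0, "jaw": 0},
    {"rx": 0, "ry": 0, "rz": 0, "x": -0.012, "y": 0, "z": 0, "jaw": 0},
    {"rx": 0, "ry": 0, "rz": 0, "x": -0.015, "y": -0.001, "z": 0, "jaw": 0},
    {"rx": 0, "ry": 0, "rz": 0, "x": -0.018, "y": -0.001, "z": 0, "jaw": 0},
    {"rx": 0, "ry": 0, "rz": 0, "x": -0.018, "y": -0.001, "z": 0, "jaw": 0},
    {"rx": 0, "ry": 0, "rz": 0, "x": -0.018, "y": -0.001, "z": 0, "jaw": 0}
  ]
}}

```text
time: 17.87
eef_pos: [0.6176, 0.2261, 0.0102]
tool_rot: [[-0.963, 0.268, -0.007], [0.268, 0.963, 0.009], [0.009, 0.006, -1.0]]
force: [-6.6, 3.5, 1.9]
gripper_width: 0.0003
```

```bash
python3 ang.py
```

```text
17.8667 [0.6176 0.2261 0.0102] F st [-7.3256  1.5117] 1.8665665237208828 tcp st [-0.0019  0.0945]
scene 0.59 [0.0257 0.0914] theta 0.5776499243482673
bar top pts 94 [0.0013 0.0204] [0.0351 0.0735] theta -0.29857525 mean dir 0.74709585012846
post surf 79 [0.0253 0.0925] [0.016  0.0788] [0.0309 0.0995]
circle [0.018  0.0889] R 0.0906952579544409 theta 0.5036838688136551
top 0.62 [-0.0443 -0.0825] theta -2.3448695783028395
```

Theta ≈ 0.50, past the click and before the stop, and the finger-geometry estimate of 0.51 agrees. I'll add 2–3 mm for margin and hold.

Request:
{"fn": "send_rows", "kwargs": {
  "plan": [
    {"rx": 0, "ry": 0, "rz": 0, "x": -0.002, "y": 0, "z": 0, "jaw": 0},
    {"rx": 0, "ry": 0, "rz": 0, "x": -0.003, "y": 0, "z": 0, "jaw": 0},
    {"rx": 0, "ry": 0, "rz": 0, "x": -0.003, "y": 0, "z": 0, "jaw": 0},
    {"rx": 0, "ry": 0, "rz": 0, "x": -0.003, "y": 0, "z": 0, "jaw": 0},
    {"rx": 0, "ry": 0, "rz": 0, "x": -0.003, "y": 0, "z": 0, "jaw": 0},
    {"rx": 0, "ry": 0, "rz": 0, "x": -0.003, "y": 0, "z": 0, "jaw": 0}
  ]
}}

```text
time: 18.67
eef_pos: [0.6178, 0.2261, 0.01]
tool_rot: [[-0.964, 0.267, -0.012], [0.267, 0.964, 0.009], [0.014, 0.005, -1.0]]
force: [-7.6, 1.0, 4.3]
gripper_width: 0.0006
```

```bash
python3 ang.py; sleep 0
python3 - <<'E'
from st import *
p=grab('wrist'); C=cloud(p); img=p['pixels'].astype(int)
for n in('scene','top'):
    p=grab(n); C=cloud(p); img=p['pixels'].astype(int)
    m=(np.linalg.norm(C[...,:2]-[.5235,.067],axis=2)<.046)&(img[...,0]>img[...,2]+25)
    Q=C[m]; print(n,'panel board',len(Q)); 
    if len(Q)>10: print(np.median(Q[:,2]),cv2.minAreaRect(Q[:,:2].astype(np.float32)))
for k in range(10): eyes.grab_frame('top')
E
python3 ang.py
```

```text
18.6667 [0.6178 0.2261 0.01  ] F st [-7.6261 -1.1454] 4.263708337030055 tcp st [-0.0018  0.0946]
scene 0.6 [0.0209 0.0872] theta 0.5392962295154479
bar top pts 98 [0.0012 0.0217] [0.0352 0.0734] theta -0.05155778 mean dir 0.7518772368303952
post surf 80 [0.0256 0.0921] [0.0161 0.078 ] [0.0312 0.0997]
circle [0.0183 0.0886] R 0.09047282641620522 theta 0.5080573363931303
post surf 283 [-0.0512  0.302 ] [-0.1241  0.2047] [0.0483 0.377 ]
circle [-0.0485  0.3007] R 0.30456264648433945 theta 0.14410732536305776
scene panel board 317
0.013149639489244747 ((0.518867552280426, 0.05659909546375275), (0.05472012981772423, 0.07646186649799347), 75.83815002441406)
top panel board 542
0.013975407670923756 ((0.5238702893257141, 0.06707189977169037), (0.07160082459449768, 0.07139115035533905), 74.02485656738281)
19.6167 [0.6178 0.2262 0.01  ] F st [-8.1129 -0.2257] 5.590504239418916 tcp st [-0.0018  0.0946]
scene 0.65 [0.0222 0.0929] theta 0.538585295324667
bar top pts 98 [0.0014 0.022 ] [0.0349 0.0711] theta -0.19604614 mean dir 0.746089555689694
post surf 81 [0.0257 0.0922] [0.0169 0.0779] [0.0313 0.1   ]
circle [0.0183 0.0885] R 0.09032659442177962 theta 0.5081232118135324
```

```bash
python3 -c "
from workcell import robot; print(robot.hand_in())"
```

```text
the job is handed in; nothing more can be done
None
```

The square panel is lying in the square pocket, module up and released. The arm is holding the sprung contact arm past its click; I handed the job in at about 19.6 s.

- **Panel:** the last top-camera check put the board's upper face at z ≈ 14 mm, which is the seated height. It is centred within about 1 mm of the nest centre, and its yaw matches the station's.
- **Contact arm:** a circle fitted to the post's depth readings gave about 0.51 rad, and the gripper position gave the same. The click is at 0.38 and the required angle is above 0.45. The reading held steady for about a second, with a push of about 8 N.

- **Missed grasps:** the first two closed above the module without touching the panel. The real fingertips are about 29 mm short of the reported tool point, and I allowed for that afterwards.
- **Disagreeing angle readings:** the network's post readings were scattered (0.54–0.58 rad), so I relied on the depth fit. A last 3 mm nudge did not visibly move the post. That could be friction or the hard stop, and either way the arm is past the click.
- **Not checked:** I did not check the round panel, screwdriver, ruler and screw box at the end. No move came near them except the gripper passing well above the ruler.

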